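Hold the peeler's flush valve open with its bayonet key

TASK

Flush the potato peeler's valve: pick up the bayonet key (the one with the flat bar grip), put it into the valve's mouth with its lugs through the notches, push it in against the spring until its shoulder is home on the collar, and twist it a quarter turn clockwise (seen from above). The valve springs shut if let go, so finish while still gripping the key, keeping it pushed fully home and turned. Leave the stopper, the beaker and the brush where they are.

Things in the scene. Friction and masses are not known exactly. Their poses are not given: they have to be found in the camera images.
- key_grip (a point): Loose bayonet key, 72 mm tall, about 0.25 kg, standing on its plug: plug 22 mm, grey disc (60 mm across) 8 mm, then an upright flat grey bar grip 50 mm long, 14 mm thick, 42 mm tall. Point on the axis inside the bar, 54 mm above the plug's bottom, 18 mm below the bar's top. x along the bar's length, y across its 14 mm, z up. The key is the same after half a turn.
- key_shoulder (a point): The key's shoulder: on its axis at the underside of the grey disc, 32 mm below key_grip, same axes. Below it the steel plug, 36 mm across, 22 mm long, with two lugs along +x and -x, out to 27 mm from the axis, 9 mm wide, 1 to 9 mm above the plug's bottom. Across the plug's underside a slot along y, 8 mm wide, 9 mm deep.
- socket (a point): Mouth of the fixed flush valve: centre of the collar's hole at its top face, 90 mm above the table; x through the two notches, z up, the same after half a turn. Enter with the key's x along this x (either way), end a quarter turn clockwise from there. Home, the shoulder rests on the collar: key_grip 32 mm above this point.
- valve: The fixed valve: round aluminium pot 92 mm across on a green 120 mm base, a copper pipe on the far side. Its steel collar, 6 mm thick, has a hole 40 mm across with two notches 13 mm wide that reach 29 mm from the axis. Lugs can turn only when wholly under the collar: shoulder under 7 mm above it. Origin under its centre on the table, axes as socket.
- plunger (a joint): How far the sprung plate in the valve is pushed down, m: 0 at rest, 10 mm below the collar's top; the plug meets it with the shoulder 12 mm above the collar and pushes it to 0.012 when home. The spring pushes up with about 4.5 N at first, 10 N when home.
- spindle (a joint): Turn of the spindle on that plate, rad: 0 shut, 1.57 open at its stop, growing clockwise from above. Its brass blade (5 mm thick, 32 long, 7 tall, square to the notches) enters the slot under the key with about 0.1 rad of play, so the key turns about 1.67 rad to reach the stop. A spring turns it back, 0.04 N m at first, 0.15 N m when open.
- stopper_mid (a point): Loose plain stopper of the same steel and grey plastic, 66 mm tall, 52 mm across, no lugs, with a round knob 26 mm across; point on its axis half-way up. Stands near the key; the two may stand in each other's place. Leave it alone.
- beaker: Loose open steel beaker, 85 mm tall and 72 mm across, on the far part of the table; origin at the centre of its underside. Leave it alone.
- brush: Loose brush lying to the left of the valve; origin under it, x along its handle. Leave it alone.

How it is judged:
On the way:
1. the key stands upright in the valve's mouth, pushed in at least 4 mm against the spring and not yet turned (horizontal distance between key_shoulder and socket below 0.004 m and angle between key_shoulder's own z axis and vertical below 0.12 rad and value of joint plunger above 0.004 m and value of joint spindle below 0.4 rad), for 0.05 s.
At the end, for the whole second after the job is handed in: The fingers still hold the key (over 2 N); it stands upright (within 7 degrees) and centred (4 mm) in the valve's mouth, its shoulder within 3 mm of the collar and the plunger down more than 8 mm, the spindle turned more than 1.3 rad; stopper, beaker and brush within 20 mm of where they were (horizontal distance between key_shoulder and socket below 0.004 m and angle between key_shoulder's own z axis and vertical below 0.12 rad and z of key_shoulder in the frame of socket between -0.003 and 0.003 m and value of joint plunger above 0.008 m and value of joint spindle above 1.3 rad and contact force between the fingers and key above 2 N and distance of each of stopper_mid, beaker, brush from where it was at the start of the episode below 0.02 m); the arm keeps its last pose, push and grip.
It fails at once if the stopper, the beaker or the brush is moved more than 30 mm (distance of any of stopper_mid, beaker, brush from where it was at the start of the episode above 0.03 m).
It also fails if it takes over 48 s, if anything falls off the work surface, if the arm or the gripper's body presses on something with over 40 N, if the wrist force passes 120 N, or if a joint passes its speed limit or range.

ROBOT

A 7-joint arm with a two-finger parallel gripper is mounted at the origin on the work surface. World frame = base frame: x ahead of the robot, y to its left, z up, the work surface at z = 0. Lengths are in m, angles in rad, forces in N, time in s.
With the tool pointing down it reaches from about 0.35 to 0.9 m from the base axis. Payload 7.2 kg.
Tool frame: the origin (TCP) lies midway between the tips of the shut fingers; the grasp point (between the pads) lies 19 mm behind it; z points along the fingers, x is the direction in which the jaws open and shut, and the axes are right-handed (so a half turn about z gives the same grasp; the last joint's range is limited). The gripper opens to 85 mm and grips with 20 to 120 N. Pads are 22 mm wide; open, the fingers measure 114 mm over their backs; the gripper's body (76 mm by 85 mm) begins 54 mm behind the grasp point. The pads swing forward as they close: fully open they stand 13 mm farther back than shut.
Start: joints at [1.277, 0.411, -0.013, 1.596, 0.006, 1.134, -0.082], TCP at [0.14, -0.609, 0.231] pointing down, gripper open.
Joint ranges: [-2.95, 2.95], [-0.29, 1.99], [-1.47, 1.44], [0.14, 2.54], [-1.03, 4.17], [0.13, 1.85], [-2.86, 2.86]. Speed limits (rad/s): [2.39, 2.39, 3.01, 3.01, 3.14, 3.14, 3.14].

INTERFACE

Orientations are given as a unit quaternion [w, x, y, z].
In Python, from cell import r gives the robot as it stands. The module is installed in compiled form; this text tells all that it offers.
- The arm moves only by the shell command python3 -m crank 'ROWS' [FORCE]. ROWS is JSON, a list of rows, each a list of 3 entries, a list of its own where there are three numbers: the opening, from 0 (shut) to 1 (fully open), then the shift along the tool's x, y, z in mm, then the turn, a rotation vector about the tool's x, y, z in degrees. In form: [[fingers, [x, y, z], [rx, ry, rz]], ...]. A call has 1 to 12 rows; each row shifts and turns the pose as measured when the row begins, along the tool's axes as they then stand; what a row does not reach is not made up. A row lasts 1/12 s, in which the tool goes at most 41.7 mm and 7.16 degrees, less where a joint would pass 70% of its speed; a pose out of reach is approached as far as the arm can. A call with a gripper value outside its range is refused whole. The fingers move at their own pace and stop on an object; FORCE is the grip in N (left out, the last holds). Time passes only in rows, so rows that do not move let the fingers close. It gives the time, the measured TCP pose, the force and the opening at its end, in the units of the state.
- r.sense(): the state, without advancing time (a new reading comes with each control period).
- r.snapshot(name): name is "scene" or "top" or "wrist"; returns a dict with "color" (384x512x3 uint8, blue, green, red), "depth" (384x512 float32, m along the optical axis (not along the pixel's ray), 0 where there is no reading), "fx", "fy", "cx", "cy" (pixels), "world_to_cam" (4x4, takes a point from world to camera coordinates). Camera axes: x right, y up, looking along -z (the intrinsics and any distortion apply to the point x, -y, -z); pixel columns grow to the right and rows downward; lengths in m; the calibration is good to about 2 mm. A picture is of the moment at which its call begins.
- r.sign_off(): hands the job in, once; it reports no verdict.
Trained networks look in the newest picture that a camera, given by its name, has taken for a name from the list of things; names that differ only in an ending like _2 or _b are one class to them, and where a whole thing is asked for, a point or a joint stands for the part that bears it (a point fixed in the world has none). Each returns a list of dicts, best first, with "p" (0 to 1); they miss things now and then, are a little off and sometimes report something else, mostly with a low value. They report only what shows in the picture. A call takes as long as a camera call.
- r.trace(camera, query): "region" (384x512 bool, what is visible of it) and "position" ([column, row] in pixels, amid what is visible of it).
The state is a dict: "t": time; "qpos": joint angles; "dq": joint speeds; "tau": joint torques, N m; "position": TCP position; "ee_rot": TCP orientation; "contact_force": force on the tool from outside, world axes, zero at the start; "moment": the same for the moment, N m; "finger_gap": finger opening in m.
Only numpy, scipy, OpenCV 4.12 (cv2) and the standard library are available. Lean on these libraries where they do the work, as an engineer would, in place of code of your own. Each camera call takes 0.05 s, during which the arm holds its last target. There are 200 camera calls.

## Working session

There is one attempt and no reset: what is moved stays moved. The work goes in short steps, Python scripts to look and compute and a shell command to move; the robot and the scene stay as the last step left them, time stands still between calls to the robot, and variables do not carry over. Pictures are saved under pics/ and viewed, about 8 in all and at most 12, crops included, and the job is handed in when it is done.

```bash
mkdir -p pics; cat > h.py <<'E'
import numpy as np, cv2
from cell import r
from scipy.spatial.transform import Rotation as R
def snap(n):
    s=r.snapshot(n); return s
def cloud(s):
    d=s["depth"]; v,u=np.mgrid[:d.shape[0],:d.shape[1]]
    P=np.stack([(u-s["cx"])/s["fx"]*d,-(v-s["cy"])/s["fy"]*d,-d,np.ones_like(d)],-1)
    W=P@np.linalg.inv(s["world_to_cam"]).T
    W=W[...,:3]; W[d==0]=np.nan
    return W
def proj(s,p):
    c=s["world_to_cam"]@np.append(p,1); return [s["cx"]+s["fx"]*c[0]/-c[2], s["cy"]-s["fy"]*c[1]/-c[2]]
E
python3 - <<'E'
from h import *
print(r.sense())
ims=[]
for c in ["scene","top"]:
    s=snap(c); W=cloud(s); ims.append(s["color"]); print(c,s["fx"],s["cx"],s["cy"])
    np.savez(f"{c}.npz",W=W,c=s["color"])
    for q in ["key_grip","stopper_mid","valve","beaker","brush"]:
        for d in r.trace(c,q)[:2]:
            p=W[d["region"]]; p=p[~np.isnan(p[:,0])]
            print(c,q,round(d["p"],2),np.round(d["position"]),d["region"].sum(),np.round(np.median(p,0),3) if len(p) else None,np.round(np.nanmax(p[:,2]),3) if len(p) else None)
cv2.imwrite("pics/a.png",cv2.resize(np.vstack(ims),None,fx=.78,fy=.78))
E
```

```text
{'t': 0.0, 'qpos': array([ 1.2768051 ,  0.41191182, -0.01269826,  1.59703621,  0.00560198,
        1.13431181, -0.08222807]), 'dq': array([ 0.00046562, -0.00053548, -0.00197709,  0.00216196,  0.00032058,
       -0.00015086, -0.00137658]), 'tau': array([ 2.74238873e-04, -6.00619340e+01,  6.82022888e-01, -2.99406320e+01,
        1.37169339e-02,  1.07420856e-02,  3.37046504e-05]), 'position': array([ 0.13976314, -0.60866359,  0.23044893]), 'ee_rot': array([-4.58586342e-04,  7.82260153e-01, -6.22951352e-01, -6.74701243e-04]), 'contact_force': array([0.35185382, 0.42696852, 0.00591517]), 'moment': array([-0.08355728, -0.01249118, -0.01405777]), 'finger_gap': 0.08524830815125867}
scene 356.2588678466639 253.71671263258742 194.2166007145265
scene key_grip 0.65 [215. 216.] 356 [ 0.551 -0.051  0.03 ] 0.074
scene stopper_mid 0.86 [126. 212.] 293 [ 0.457 -0.288  0.03 ] 0.069
scene valve 0.84 [280. 183.] 1493 [0.526 0.167 0.056] 0.094
scene beaker 0.7 [200. 263.] 742 [ 0.667 -0.13   0.049] 0.088
scene beaker 0.67 [278. 171.] 118 [0.492 0.17  0.079] 0.089
scene brush 0.64 [355. 171.] 597 [0.532 0.425 0.016] 0.023
scene brush 0.44 [200. 263.] 774 [ 0.667 -0.13   0.05 ] 0.088
top 390.4579232971481 256.33764110203236 203.22572771012688
top key_grip 0.78 [306. 206.] 451 [ 0.54  -0.045  0.032] 0.078
top stopper_mid 0.69 [406. 250.] 389 [ 0.444 -0.284  0.032] 0.071
top valve 0.63 [215. 226.] 2123 [0.495 0.169 0.081] 0.096
top valve 0.5 [306. 206.] 478 [ 0.541 -0.045  0.032] 0.078
top beaker 0.85 [340. 150.] 842 [ 0.687 -0.134  0.048] 0.09
top brush 0.91 [116. 210.] 962 [0.525 0.427 0.019] 0.025
```

View pics/a.png

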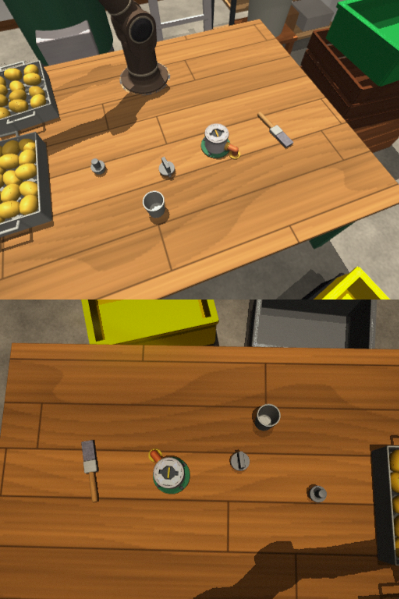

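The picture shows the key (bar visible) at about (306,206) in the top view, the valve at (215,226), the stopper with its round knob at (406,250), the beaker at (340,150) and the brush at (116,210). The networks agree. Next I measure the bar and the notch directions.

```bash
python3 - <<'E'
from h import *
Wt=np.load("top.npz"); Ws=np.load("scene.npz")
for n,D in (("top",Wt),("scene",Ws)):
    W=D["W"]; m=(np.hypot(W[...,0]-.54,W[...,1]+.045)<.045)&(W[...,2]>.055)
    p=W[m]; print(n,m.sum(),p.mean(0),p[:,2].max()); c=p[:,:2]-p[:,:2].mean(0)
    w,v=np.linalg.eigh(np.cov(c.T)); print(np.sqrt(w),v[:,1],np.degrees(np.arctan2(v[1,1],v[0,1])))
    m=(np.hypot(W[...,0]-.495,W[...,1]-.17)<.08)&(W[...,2]>.086)&(W[...,2]<.1)
    vv,uu=np.nonzero(m); p=W[m]; (x,y),rad=cv2.minEnclosingCircle(p[:,:2].astype(np.float32)); print("valve",x,y,rad,p[:,2].mean())
a=cv2.resize(Wt["c"][186:266,175:255],None,fx=5,fy=5,interpolation=cv2.INTER_CUBIC)
b=cv2.resize(Wt["c"][166:246,266:346],None,fx=5,fy=5,interpolation=cv2.INTER_CUBIC)
cv2.imwrite("pics/b.png",np.hstack([a,b]))
E
```

```text
top 144 [ 0.5413247  -0.04798442  0.07103931] 0.07752496763426475
[0.00439945 0.01472585] [-0.98932143 -0.14575019] -171.61927671267344
valve 0.4950796067714691 0.1699438840150833 0.0460229329764843 0.09025120329132232
scene 98 [ 0.54834226 -0.0496836   0.06875432] 0.07400013183931264
[0.00426876 0.01582344] [-0.98971703 -0.14303912] -171.77625432198207
valve 0.4980764389038086 0.16792194545269012 0.04740865156054497 0.08878261220745322
```

View pics/b.png

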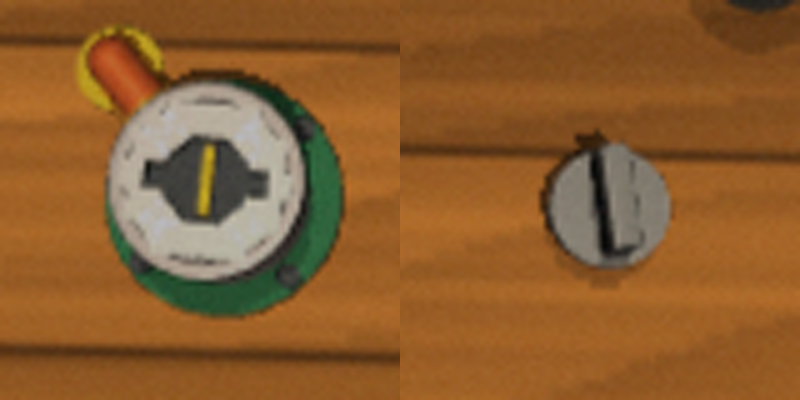

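Notches run at about 84° in world heading and the bar at about 8.4°. I set off to hover above the key, where the current tool heading is already within 5° of the grasp heading.

```bash
cat >> h.py <<'E'
def go(target,heading=None,sense=None):
    "tool-axes shift (mm) to world target, and rotation vector (deg) to point straight down with tool x at heading(deg)"
    s=r.sense(); q=s["ee_rot"]; Rm=R.from_quat([q[1],q[2],q[3],q[0]]).as_matrix()
    d=Rm.T@(np.array(target)-s["position"])*1000
    h=np.degrees(np.arctan2(Rm[1,0],Rm[0,0]))
    out=f"t={s['t']:.2f} pos={np.round(s['position'],4)} head={h:.2f} tilt={np.degrees(np.arccos(-Rm[2,2])):.2f} F={np.round(s['contact_force'],1)} M={np.round(s['moment'],2)} gap={s['finger_gap']*1000:.1f} j7={s['qpos'][6]:.2f} shift={np.round(d,1)}"
    if heading is not None:
        a=np.radians(heading); T=np.array([[np.cos(a),np.sin(a),0],[np.sin(a),-np.cos(a),0],[0,0,-1]])
        out+=f" rot={np.round(R.from_matrix(Rm.T@T).as_rotvec(degrees=True),2)}"
    print(out)
E
python3 -m crank '[[1,[-25,-29,0],[0,0,0]],[1,[-25,-29,0],[0,0,0]],[1,[-25,-29,0],[0,0,0]],[1,[-25,-29,0],[0,0,0]],[1,[-25,-29,0],[0,0,0]],[1,[-25,-29,0],[0,0,0]],[1,[-25,-29,0],[0,0,0]],[1,[-25,-29,0],[0,0,0]],[1,[-25,-29,0],[0,0,0]]]' 40
python3 -m crank '[[1,[-25,-29,0],[0,0,0]],[1,[-25,-29,0],[0,0,0]],[1,[-25,-29,0],[0,0,0]],[1,[-25,-29,0],[0,0,0]],[1,[-25,-29,0],[0,0,0]],[1,[-25,-29,0],[0,0,0]],[1,[-25,-29,0],[0,0,0]],[1,[-25,-29,0],[0,0,0]],[1,[-25,-29,0],[0,0,4.6]],[1,[0,0,0],[0,0,0]]]'
python3 - <<'E'
from h import *
go([.541,-.048,.2],-81.6)
s=snap("wrist"); W=cloud(s); cv2.imwrite("pics/c.png",s["color"])
go([.541,-.048,.2],-81.6)
print("key px",proj(s,[.541,-.048,.072]),proj(s,[.5,.17,.09]))
m=(np.hypot(W[...,0]-.54,W[...,1]+.045)<.045)&(W[...,2]>.06)
p=W[m]; print(m.sum(),np.median(p[:,2])); (cx,cy),wh,a=cv2.minAreaRect(p[:,:2].astype(np.float32)*1000); print(cx,cy,wh,a)
m=(np.hypot(W[...,0]-.54,W[...,1]+.045)<.045)&(W[...,2]>.02)&(W[...,2]<.036)
print("disc",cv2.minEnclosingCircle(W[m][:,:2].astype(np.float32)*1000))
E
```

```text
t: 1.35
position: [0.3448, -0.329, 0.2298]
ee_rot: [0.003, 0.777, -0.63, 0.001]
contact_force: [0.9, -0.3, 0.4]
finger_gap: 0.0858
t: 2.18
position: [0.5654, -0.0318, 0.2311]
ee_rot: [0.0, 0.751, -0.66, 0.005]
contact_force: [0.1, 0.7, 0.5]
finger_gap: 0.0851
t=2.18 pos=[ 0.5654 -0.0318  0.2311] head=-82.57 tilt=0.58 F=[0.1 0.7 0.5] M=[ 0.07 -0.02 -0.  ] gap=85.1 j7=-1.61 shift=[12.7 26.5 31.1] rot=[-0.38 -0.44 -0.97]
t=2.23 pos=[ 0.5638 -0.035   0.2309] head=-82.42 tilt=0.61 F=[-0.1 -0.7  0.2] M=[-0.01  0.03  0.04] gap=85.4 j7=-1.60 shift=[ 9.6 24.5 30.9] rot=[-0.26 -0.54 -0.82]
key px [np.float64(261.10403617406587), np.float64(200.23722475410895)] [np.float64(49.03502929973854), np.float64(217.885798636417)]
6339 0.3086651139944778
557.7976684570312 -54.068878173828125 (66.7441635131836, 56.55615234375) 29.03730583190918
disc ((544.0304565429688, -45.983360290527344), 29.82927703857422)
```

View pics/c.png

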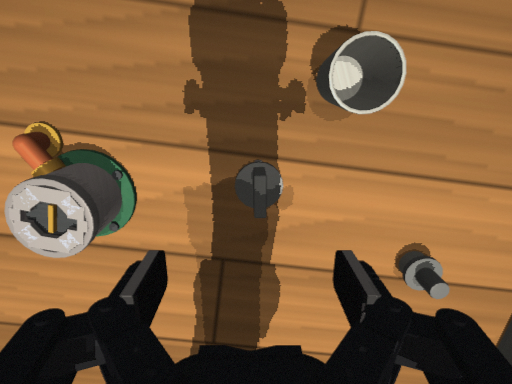

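The wrist view shows the key centred at about (259,188) with its bar vertical in the image, the valve with its notches at left, and nothing else close to the fingers. I re-measure the bar and valve from this picture's depth.

```bash
python3 - <<'E'
from h import *
s=snap("wrist"); W=cloud(s)
m=(np.hypot(W[...,0]-.543,W[...,1]+.047)<.04)&(W[...,2]>.066)&(W[...,2]<.08)
p=W[m]; print(m.sum(),np.median(p[:,2])); print(cv2.minAreaRect(p[:,:2].astype(np.float32)*1000))
m=(np.hypot(W[...,0]-.495,W[...,1]-.17)<.07)&(W[...,2]>.084)&(W[...,2]<.1)
p=W[m]; print("valve",m.sum(),np.median(p[:,2]),cv2.minEnclosingCircle(p[:,:2].astype(np.float32)*1000))
go([.543,-.047,.12],-81.6)
E
```

```text
530 0.0700475942157569
((544.4801635742188, -46.392086029052734), (49.38534164428711, 13.170269966125488), 7.600603103637695)
valve 4646 0.0878821902127096 ((496.966064453125, 171.93385314941406), 46.313480377197266)
t=2.28 pos=[ 0.5626 -0.038   0.2307] head=-82.51 tilt=0.66 F=[-0.7 -1.9 -0.1] M=[-0.05  0.04  0.03] gap=85.8 j7=-1.60 shift=[  5.1  20.9 110.7] rot=[-0.17 -0.64 -0.91]
```

```bash
python3 -m crank '[[1,[3,10,30],[0,-0.5,0.5]],[1,[2,9,30],[0,0,0]],[1,[0,0,30],[0,0,0]],[1,[0,0,20],[0,0,0]],[1,[0,0,0],[0,0,0]]]'
python3 - <<'E'
from h import *
go([.544,-.0465,.038],-82.1)
E
```

```text
t: 2.7
position: [0.5431, -0.0541, 0.1195]
ee_rot: [-0.0, 0.748, -0.664, 0.005]
contact_force: [-1.1, 0.6, 0.3]
finger_gap: 0.0857
t=2.70 pos=[ 0.5431 -0.0541  0.1195] head=-83.25 tilt=0.60 F=[-1.1  0.6  0.3] M=[ 0.01  0.03 -0.01] gap=85.7 j7=-1.63 shift=[-8.  -1.2 81.4] rot=[-0.42 -0.43 -1.15]
```

```bash
python3 -m crank '[[1,[-8,-1,15],[-0.4,-0.4,-1]],[1,[0,0,0],[0,0,0]],[1,[0,0,0],[0,0,0]]]'
python3 - <<'E'
from h import *
go([.544,-.0465,.038],-82.1)
E
```

```text
t: 2.95
position: [0.542, -0.051, 0.1058]
ee_rot: [0.001, 0.752, -0.659, 0.001]
contact_force: [-0.3, -1.5, 0.3]
finger_gap: 0.0854
t=2.95 pos=[ 0.542  -0.051   0.1058] head=-82.51 tilt=0.17 F=[-0.3 -1.5  0.3] M=[-0.01 -0.02  0.03] gap=85.4 j7=-1.63 shift=[-4.4 -2.6 67.8] rot=[ 0.08 -0.15 -0.41]
```

```bash
python3 -m crank '[[1,[-4,-2,25],[0,0,0]],[1,[0,0,20],[0,0,0]],[1,[0,0,8],[0,0,0]],[1,[0,0,0],[0,0,0]]]'
python3 - <<'E'
from h import *
go([.544,-.0465,.038],-82.1)
E
```

```text
t: 3.28
position: [0.5477, -0.0512, 0.0587]
ee_rot: [-0.001, 0.75, -0.661, 0.006]
contact_force: [0.2, 0.6, -0.6]
finger_gap: 0.0856
t=3.28 pos=[ 0.5477 -0.0512  0.0587] head=-82.81 tilt=0.67 F=[ 0.2  0.6 -0.6] M=[ 0.03  0.03 -0.03] gap=85.6 j7=-1.68 shift=[-5.3  3.3 20.6] rot=[-0.51 -0.44 -0.71]
```

```bash
python3 -m crank '[[1,[-5,3,10],[-0.4,-0.4,-0.5]],[1,[0,0,9],[0,0,0]],[1,[0,0,0],[0,0,0]]]'
python3 - <<'E'
from h import *
go([.544,-.0465,.038],-82.1)
E
```

```text
t: 3.53
position: [0.5461, -0.0476, 0.0419]
ee_rot: [-0.002, 0.753, -0.658, 0.003]
contact_force: [-0.2, -0.6, 0.1]
finger_gap: 0.0856
t=3.53 pos=[ 0.5461 -0.0476  0.0419] head=-82.35 tilt=0.36 F=[-0.2 -0.6  0.1] M=[-0.02  0.05  0.05] gap=85.6 j7=-1.68 shift=[-1.3  1.9  3.9] rot=[-0.34 -0.1  -0.25]
```

```bash
python3 -m crank '[[1,[-1,2,4],[-0.3,0,0]],[0.6,[0,0,0],[0,0,0]],[0.4,[0,0,0],[0,0,0]],[0.25,[0,0,0],[0,0,0]],[0,[0,0,0],[0,0,0]],[0,[0,0,0],[0,0,0]],[0,[0,0,0],[0,0,0]],[0,[0,0,0],[0,0,0]]]' 60
python3 - <<'E'
from h import *
go([.544,-.0465,.038],-82.1)
E
```

```text
t: 4.2
position: [0.5449, -0.0467, 0.0393]
ee_rot: [-0.0, 0.753, -0.658, 0.002]
contact_force: [-0.1, 0.3, -2.5]
finger_gap: 0.0133
t=4.20 pos=[ 0.5449 -0.0467  0.0393] head=-82.34 tilt=0.20 F=[-0.1  0.3 -2.5] M=[0.02 0.02 0.02] gap=13.3 j7=-1.69 shift=[-0.3  0.9  1.3] rot=[-0.14 -0.14 -0.24]
```

```bash
python3 -m crank '[[0,[0,0,-15],[0,0,0]],[0,[0,0,-30],[0,0,0]],[0,[0,0,-35],[0,0,0]],[0,[0,0,-30],[0,0,0]],[0,[0,0,-15],[0,0,0]],[0,[0,0,0],[0,0,0]]]' 80
python3 - <<'E'
from h import *
go([.497,.172,.17],-6)
s=snap("wrist"); cv2.imwrite("pics/d.png",s["color"])
E
```

```text
t: 4.7
position: [0.541, -0.0462, 0.1657]
ee_rot: [0.003, 0.753, -0.658, -0.002]
contact_force: [-0.4, 0.4, -2.2]
finger_gap: 0.0128
t=4.70 pos=[ 0.541  -0.0462  0.1657] head=-82.30 tilt=0.41 F=[-0.4  0.4 -2.2] M=[-0.06 -0.1  -0.  ] gap=12.8 j7=-1.60 shift=[-222.2   14.4   -4.2] rot=[  0.34   0.29 -76.3 ]
```

View pics/d.png

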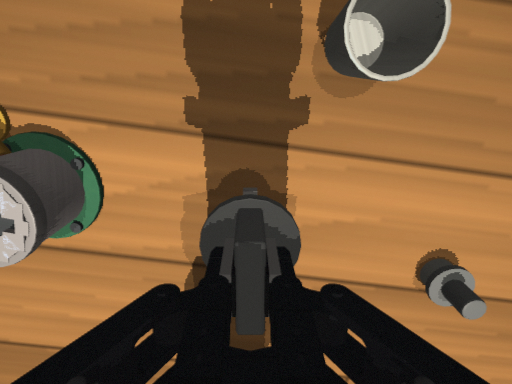

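The picture shows the key squarely between the pads at about (250,240), clear of the table. I translate above the valve, then turn to entry heading.

```bash
python3 -m crank '[[0,[-15,2,-2],[0,0,0]],[0,[-30,2,-2],[0,0,0]],[0,[-32,2,0],[0,0,0]],[0,[-32,2,0],[0,0,0]],[0,[-32,2,0],[0,0,0]],[0,[-32,2,0],[0,0,0]],[0,[-30,2,0],[0,0,0]],[0,[-15,2,0],[0,0,0]],[0,[0,0,0],[0,0,0]]]'
python3 -m crank '[[0,[0,0,0],[0,0,-5]],[0,[0,0,0],[0,0,-6.5]],[0,[0,0,0],[0,0,-7]],[0,[0,0,0],[0,0,-7]],[0,[0,0,0],[0,0,-7]],[0,[0,0,0],[0,0,-7]],[0,[0,0,0],[0,0,-7]],[0,[0,0,0],[0,0,-7]],[0,[0,0,0],[0,0,-7]],[0,[0,0,0],[0,0,-7]],[0,[0,0,0],[0,0,-5]],[0,[0,0,0],[0,0,0]]]'
python3 - <<'E'
from h import *
go([.497,.172,.17],-6)
E
```

```text
t: 5.5
position: [0.4866, 0.171, 0.1522]
ee_rot: [0.011, 0.75, -0.661, -0.009]
contact_force: [-0.0, -0.1, -2.5]
finger_gap: 0.0131
t: 6.5
position: [0.4781, 0.1582, 0.1315]
ee_rot: [0.009, 0.997, -0.07, -0.027]
contact_force: [0.3, 0.0, -1.9]
finger_gap: 0.0128
t=6.50 pos=[0.4781 0.1582 0.1315] head=-8.11 tilt=3.33 F=[ 0.3  0.  -1.9] M=[ 0.02 -0.07 -0.04] gap=12.8 j7=-0.89 shift=[ 14.7 -15.4 -39.7] rot=[ 1.24  3.09 -2.07]
```

The arm drifts down when it turns. I lift and straighten.

```bash
python3 -m crank '[[0,[0,0,-20],[0,0,0]],[0,[7,-8,-20],[0.6,1.5,-1]],[0,[7,-7,-5],[0.6,1.5,-1]],[0,[0,0,0],[0,0,0]],[0,[0,0,0],[0,0,0]]]'
python3 - <<'E'
from h import *
go([.497,.172,.17],-6)
E
```

```text
t: 6.92
position: [0.4971, 0.1693, 0.1731]
ee_rot: [0.0, 0.998, -0.058, -0.001]
contact_force: [-0.4, -0.9, -2.3]
finger_gap: 0.0124
t=6.92 pos=[0.4971 0.1693 0.1731] head=-6.64 tilt=0.13 F=[-0.4 -0.9 -2.3] M=[-0.01  0.03 -0.  ] gap=12.4 j7=-0.85 shift=[-0.4 -2.6  3.1] rot=[ 0.04  0.12 -0.64]
```

```bash
python3 - <<'E'
from h import *
s=snap("wrist"); W=cloud(s); np.savez("w.npz",W=W,c=s["color"]); a=s["color"]
s2=snap("scene"); np.savez("s.npz",W=cloud(s2),c=s2["color"])
u,v=map(int,proj(s2,[.497,.172,.12])); b=cv2.resize(s2["color"][v-48:v+48,u-48:u+48],(384,384),interpolation=cv2.INTER_CUBIC)
cv2.imwrite("pics/e.png",cv2.resize(np.hstack([a,b]),None,fx=.89,fy=.89)); print(u,v)
go([.497,.172,.17],-6)
E
```

```text
278 163
t=7.02 pos=[0.4966 0.1692 0.1727] head=-6.62 tilt=0.21 F=[ 0.2  0.  -2.8] M=[-0.05 -0.    0.03] gap=13.0 j7=-0.85 shift=[ 0.1 -2.9  2.7] rot=[ 0.08  0.2  -0.62]
```

View pics/e.png

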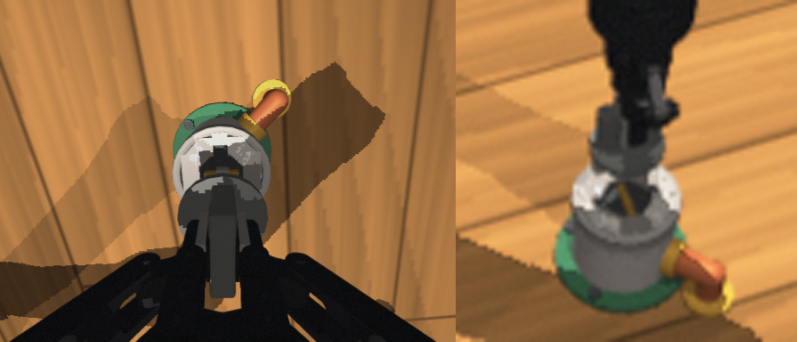

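The wrist view shows the key above the mouth, with the far notch at about (220,150) and the blade below it. The scene view shows the plug hanging over the collar. I rectify the wrist image onto the collar plane and the disc-top plane to compare centres.

```bash
cat > rect.py <<'E'
from h import *
def rect(s,z,c,half=.06,n=400):
    g=[[-1,1],[1,1],[1,-1],[-1,-1]]  # image: u = -y? here u=+... use u along -y, v along -x (seen from above, x up)
    w=[[c[0]+half*b, c[1]-half*a] for a,b in g]
    src=np.float32([proj(s,[*p,z]) for p in w]); dst=np.float32([[0,0],[n,0],[n,n],[0,n]])
    return cv2.warpPerspective(s["color"],cv2.getPerspectiveTransform(src,dst),(n,n),flags=cv2.INTER_CUBIC)
def fit(p,R0):
    from scipy.optimize import least_squares
    f=least_squares(lambda c:np.hypot(p[:,0]-c[0],p[:,1]-c[1])-R0,p.mean(0)-[.02,0],loss="soft_l1",f_scale=.0005); return f.x,np.abs(f.fun).mean()
def rim(W,m,c):
    p=W[m][:,:2]; a=np.round(np.degrees(np.arctan2(p[:,1]-c[1],p[:,0]-c[0]))/4); d=np.hypot(*(p-c).T)
    return np.array([p[a==k][np.argmax(d[a==k])] for k in np.unique(a)])
E
python3 - <<'E'
from rect import *
s=snap("wrist"); W=cloud(s); c=np.array([.497,.171]); z=W[...,2]
D=np.hypot(W[...,0]-c[0],W[...,1]-c[1])
m=(D<.06)&(z>.084)&(z<.098); print("collar z",np.median(z[m]))
q=rim(W,m,c); q=q[np.hypot(*(q-c).T)>.04]; print(len(q),fit(q,.046))
m=(D<.04)&(z>.155)&(z<.172); print("disc z",np.median(z[m]),m.sum())
q=rim(W,m,c); k=(np.hypot(*(q-c).T)>.025); q=q[k]; print(len(q),fit(q,.030))
a=rect(s,.09,c); b=rect(s,.1635,c)
for i in (a,b):
    cv2.circle(i,(200,200),2,(0,0,255),-1)
cv2.imwrite("pics/f.png",np.hstack([a,b])); go([.497,.172,.17],-6)
E
```

```text
collar z 0.08801714103283342
61 (array([0.49629966, 0.17214978]), np.float64(0.0003836996700532286))
disc z 0.16159269789708858 3378
63 (array([0.49653429, 0.16827382]), np.float64(0.00029709692411242634))
t=7.07 pos=[0.4964 0.169  0.1725] head=-6.62 tilt=0.26 F=[-0.4  0.4 -2.8] M=[-0.05 -0.04  0.02] gap=12.6 j7=-0.85 shift=[ 0.3 -3.1  2.5] rot=[ 0.09  0.24 -0.62]
```

View pics/f.png

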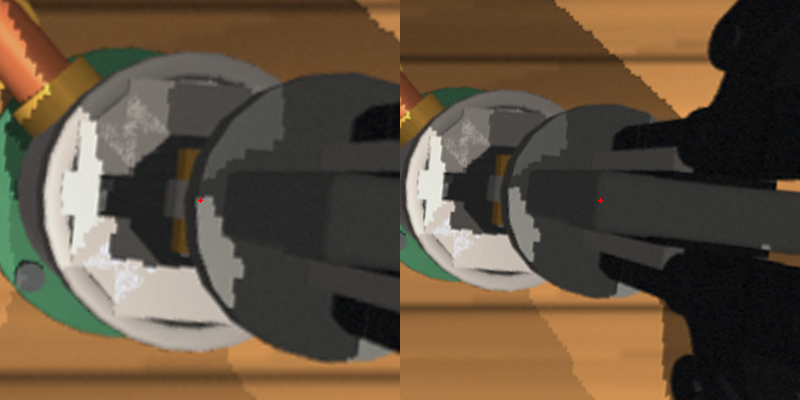

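```bash
python3 - <<'E'
from rect import *
s=snap("wrist"); c=np.array([.4963,.17215])
a=cv2.cvtColor(rect(s,.0885,c,.05,500),cv2.COLOR_BGR2GRAY).astype(float)
for rr in (22,24,26,27.5):
    th=np.arange(60,112,1.); x=rr*np.cos(np.radians(th)); y=rr*np.sin(np.radians(th))
    g=a[np.round(250-x*5).astype(int),np.round(250-y*5).astype(int)]
    d=g<(g.max()+g.min())/2; print(rr,g.astype(int)[::3],th[d].min() if d.any() else 0,th[d].max() if d.any() else 0,th[d].mean())
T=np.load("top.npz")
E
```

```text
22 [133  87  99  46  30  32  33  31  34  31  31  33  31  34  52  72  74  73] 68.0 111.0 89.5
24 [127 115 117  97  32  33  34  31  32  30  33  32  30  41  73  76  76  73] 70.0 111.0 89.85
26 [117 115 116 115  56  48  52  49  39  40  36  34  31  71 201 200 198 173] 70.0 99.0 84.5
27.5 [116 116 115 115  69  41  49  48 103  99  85  85  24 153 196 196 195 121] 62.0 98.0 82.28125
```

Collar centre relative to the disc: about +3.9 mm in y and 0 in x; notch heading 85°. Correct, then approach to just above the mouth.

```bash
python3 -m crank '[[0,[0.3,-3.8,8],[0,0.2,-1.6]],[0,[0,0,12],[0,0,0]],[0,[0,0,8],[0,0,0]],[0,[0,0,0],[0,0,0]],[0,[0,0,0],[0,0,0]]]'
python3 - <<'E'
from h import *
go([.4962,.1729,.135],-5)
E
```

```text
t: 7.53
position: [0.4955, 0.1725, 0.1391]
ee_rot: [0.001, 0.999, -0.042, -0.002]
contact_force: [0.7, -0.7, -2.8]
finger_gap: 0.013
t=7.53 pos=[0.4955 0.1725 0.1391] head=-4.83 tilt=0.31 F=[ 0.7 -0.7 -2.8] M=[-0.   -0.07  0.02] gap=13.0 j7=-0.86 shift=[ 0.7 -0.5  4.1] rot=[0.17 0.26 0.17]
```

```bash
python3 -m crank '[[0,[0.7,-0.5,4],[0.2,0.3,0]],[0,[0,0,4],[0,0,0]],[0,[0,0,4],[0,0,0]],[0,[0,0,0],[0,0,0]]]'
python3 - <<'E'
from h import *
go([.4962,.1729,.119],-5)
E
```

```text
t: 7.87
position: [0.4961, 0.1729, 0.1255]
ee_rot: [-0.0, 0.999, -0.042, 0.0]
contact_force: [0.2, 0.6, -1.9]
finger_gap: 0.0129
t=7.87 pos=[0.4961 0.1729 0.1255] head=-4.85 tilt=0.05 F=[ 0.2  0.6 -1.9] M=[-0.    0.05 -0.01] gap=12.9 j7=-0.88 shift=[ 0.1 -0.   6.5] rot=[-0.05 -0.02  0.15]
```

Entered without contact (plug bottom is about 4 mm below the collar top). Continue.

```bash
python3 -m crank '[[0,[0,0,3],[0,0,0]],[0,[0,0,3],[0,0,0]],[0,[0,0,3],[0,0,0]],[0,[0,0,2],[0,0,0]],[0,[0,0,0],[0,0,0]]]'
python3 - <<'E'
from h import *
go([.4962,.1729,.1073],-5)
E
```

```text
t: 8.28
position: [0.4967, 0.1731, 0.1145]
ee_rot: [-0.0, 0.999, -0.042, 0.001]
contact_force: [-1.7, -0.8, 2.6]
finger_gap: 0.0128
t=8.28 pos=[0.4967 0.1731 0.1145] head=-4.87 tilt=0.12 F=[-1.7 -0.8  2.6] M=[-0.18  0.45  0.03] gap=12.8 j7=-0.89 shift=[-0.5  0.3  7.2] rot=[-0.05 -0.11  0.13]
```

```bash
python3 -m crank '[[0,[-0.4,0.2,3],[0,0,0]],[0,[0,0,3],[0,0,0]],[0,[0,0,3],[0,0,0]],[0,[0,0,2],[0,0,0]],[0,[0,0,0],[0,0,0]]]'
python3 - <<'E'
from h import *
go([.4962,.1729,.1073],-5)
E
```

```text
t: 8.7
position: [0.4967, 0.1733, 0.1081]
ee_rot: [0.001, 0.999, -0.043, 0.003]
contact_force: [-3.3, -1.8, 4.8]
finger_gap: 0.013
t=8.70 pos=[0.4967 0.1733 0.1081] head=-4.90 tilt=0.34 F=[-3.3 -1.8  4.8] M=[-0.3   0.81  0.05] gap=13.0 j7=-0.91 shift=[-0.5  0.4  0.8] rot=[ 0.13 -0.31  0.1 ]
```

```bash
python3 -m crank '[[0,[-0.7,0.4,2],[0,-0.3,0]],[0,[0,0,2.5],[0,0,0]],[0,[0,0,2.5],[0,0,0]],[0,[0,0,2.5],[0,0,0]]]'
python3 - <<'E'
from h import *
go([.4962,.1729,.1073],-5)
E
```

```text
t: 9.03
position: [0.4969, 0.1732, 0.1072]
ee_rot: [0.004, 0.999, -0.043, 0.003]
contact_force: [-11.8, -6.5, 33.0]
finger_gap: 0.0126
t=9.03 pos=[0.4969 0.1732 0.1072] head=-4.95 tilt=0.56 F=[-11.8  -6.5  33. ] M=[-0.95  2.83  0.09] gap=12.6 j7=-0.91 shift=[-0.6  0.3 -0.1] rot=[ 0.42 -0.37  0.05]
```

Home (33 N at the shoulder, z matches 0.107). Now turn clockwise, keeping a light push.

```bash
python3 -m crank '[[0,[-0.7,0.3,0.8],[0.3,-0.3,3]],[0,[-0.3,0,1.5],[0,0,6]],[0,[0,0,1.5],[0,0,7]],[0,[0,0,1.5],[0,0,7]]]'
python3 - <<'E'
from h import *
go([.4965,.173,.1073],-100)
E
```

```text
t: 9.37
position: [0.4974, 0.1731, 0.1073]
ee_rot: [0.001, 0.969, -0.246, 0.004]
contact_force: [-7.0, -5.2, 21.8]
finger_gap: 0.013
t=9.37 pos=[0.4974 0.1731 0.1073] head=-28.48 tilt=0.47 F=[-7.  -5.2 21.8] M=[-0.68  2.06  0.28] gap=13.0 j7=-1.27 shift=[-0.8  0.5 -0. ] rot=[-0.29 -0.41 71.52]
```

Turning well. Continue.

```bash
python3 -m crank '[[0,[-0.7,0.4,1.5],[0,-0.3,7]],[0,[0,0,1.5],[0,0,7]],[0,[0,0,1.5],[0,0,7]],[0,[0,0,1.5],[0,0,7]],[0,[0,0,1.5],[0,0,7]]]'
python3 - <<'E'
from h import *
go([.4965,.173,.1073],-100)
E
```

```text
t: 9.78
position: [0.498, 0.1722, 0.1073]
ee_rot: [0.0, 0.847, -0.532, 0.005]
contact_force: [-6.2, -3.5, 19.1]
finger_gap: 0.0131
t=9.78 pos=[0.498  0.1722 0.1073] head=-64.28 tilt=0.63 F=[-6.2 -3.5 19.1] M=[-0.73  1.77  0.32] gap=13.1 j7=-1.81 shift=[-1.4  1.   0. ] rot=[-0.48 -0.42 35.72]
```

```bash
python3 -m crank '[[0,[-1,0.8,1.5],[-0.3,-0.3,7]],[0,[-0.3,0.3,1.5],[0,0,7]],[0,[0,0.3,1.5],[0,0,7]],[0,[0,0.3,1.5],[0,0,6]],[0,[0,0.3,1.5],[0,0,4]]]'
python3 - <<'E'
from h import *
go([.4965,.173,.1073],-100)
E
```

```text
t: 10.2
position: [0.4979, 0.1712, 0.1073]
ee_rot: [0.001, -0.666, 0.746, -0.006]
contact_force: [-4.3, -3.9, 19.3]
finger_gap: 0.013
t=10.20 pos=[0.4979 0.1712 0.1073] head=-96.42 tilt=0.75 F=[-4.3 -3.9 19.3] M=[-0.63  1.66  0.29] gap=13.0 j7=-2.31 shift=[-1.6  1.6  0. ] rot=[-0.65 -0.37  3.58]
```

```bash
python3 -m crank '[[0,[-0.8,0.7,1.3],[-0.3,-0.3,2]],[0,[-0.4,0.4,1.3],[0,0,1.5]],[0,[0,0,1.5],[0,0,1]]]'
python3 - <<'E'
from rect import *
go([.4965,.173,.1073],-100)
s=snap("wrist"); s2=snap("scene")
u,v=map(int,proj(s2,[.497,.172,.11])); b=cv2.resize(s2["color"][v-48:v+48,u-48:u+48],(384,384),interpolation=cv2.INTER_CUBIC)
cv2.imwrite("pics/g.png",cv2.resize(np.hstack([s["color"],b]),None,fx=.89,fy=.89))
W=cloud(s); c=np.array([.4963,.1721]); z=W[...,2]; D=np.hypot(W[...,0]-c[0],W[...,1]-c[1])
for lo,hi,rr,mn,mx in ((.084,.0925,.046,.04,.055),(.093,.104,.03,.025,.036)):
    m=(D<mx)&(z>lo)&(z<hi); q=rim(W,m,c); q=q[np.hypot(*(q-c).T)>mn]; print(len(q),np.median(z[m]),fit(q,rr))
go([.4965,.173,.1073],-100)
E
```

```text
t: 10.45
position: [0.498, 0.171, 0.1072]
ee_rot: [0.002, -0.634, 0.773, -0.005]
contact_force: [-8.2, -2.2, 23.1]
finger_gap: 0.0129
t=10.45 pos=[0.498  0.171  0.1072] head=-101.34 tilt=0.65 F=[-8.2 -2.2 23.1] M=[-0.31  2.23  0.35] gap=12.9 j7=-2.38 shift=[-1.7  1.8 -0.1] rot=[-0.61 -0.22 -1.34]
67 0.08793016448246388 (array([0.49650411, 0.17234041]), np.float64(0.00035635268387168036))
59 0.09627283814862277 (array([0.496494  , 0.17209968]), np.float64(0.0002929554678870766))
t=10.55 pos=[0.498  0.171  0.1073] head=-101.29 tilt=0.65 F=[-6.6 -3.2 18.4] M=[-0.61  1.72  0.16] gap=13.2 j7=-2.38 shift=[-1.6  1.8 -0. ] rot=[-0.61 -0.22 -1.29]
```

View pics/g.png

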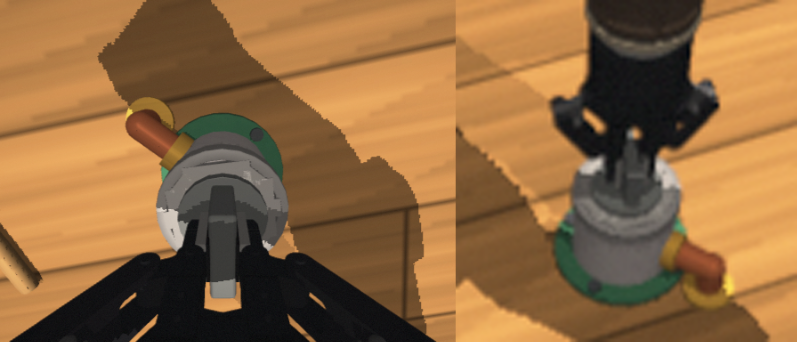

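The picture shows the disc flat on the collar at about (222,205) and the bar turned with the gripper. The depth fit puts the disc 0.2 mm off-centre and 8.3 mm above the collar, which is the disc's own thickness. The push holds at 18 N and the turn is 96°. Handing in.

```bash
python3 - <<'E'
from h import *
print(r.sign_off()); go([.4965,.173,.1073],-100)
E
```

```text
the job is handed in; nothing more can be done
None
the job is handed in; nothing more can be done
```

I gripped the bayonet key by its bar and put it into the valve's mouth through the notches. I pushed it home against the spring, turned it about 96° clockwise, and handed in at about 10.6 s, still gripping, pushing and holding the turn.

**Last checks:**
- **Seating:** the disc's top measured 8.3 mm above the collar's top, matching its 8 mm thickness, so the shoulder is home. It is about 0.2 mm off the collar's centre.
- **Push and grip:** the downward push was about 18 N and the finger gap 13 mm on the bar. The gripper tilted 0.65°.
- **Spindle:** I could not read the joint directly. From the turn and the stated play it should be near its stop, about 1.57 rad.

**Disagreement:** the TCP ended about 2 mm off my initial centre estimate, with a steady side force of about 7 N, so the key probably shifted slightly in the grip. The disc fit still shows it centred.

**Not checked at the end:** I did not measure the stopper, beaker and brush again. The moves kept clear of them, and I saw no unexpected contact forces.

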